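# Scrape two sides of the tamper on the sprung bar

## Task

Clean the rectangular wooden pastry tamper on the sprung scraper bar: hold one of its long sides flat against the front of the bar and, keeping it gently pressed, draw it along the bar from well left of the middle to well right of it; then take it off, turn it a quarter turn and do the same, left to right again, with one of its short ends. Finally stand it upright on the chopping board. Do not knock over or push away the round tamper.

Things in the scene. Friction and masses are not known exactly. Their poses are not given: they have to be found in the camera images.
- tamper: Rectangular tamper, loose, pale wood, 0.2 kg: block 80 (x) x 50 (y) x 40 mm high, on top a centred ridge grip 56 (x) x 20 (y) x 37 mm; 77 mm high in all. Origin: centre of the underside, z up. Long sides: +y, -y faces; ends: +x, -x faces. Starts upright on the worktop (z = 0) left of the scraper. Pinch the ridge across its 20 mm from above.
- scraper: Scraper, fixed: upright steel bar 120 mm long (y), z 8 to 36 mm, flat front face to -x (robot side, nothing before it); dark housing behind, 130 x 70 x 34 mm. Origin: on the worktop under the middle of the unpressed front face; x into the housing, y left. Turned up to 15 deg. The bar springs back (+x) up to 16 mm: 1.5 N at first, 3.5 N at 8 mm, 5.5 N at the stop. This pose does not follow the bar.
- board: The wooden chopping board, fixed, lying flat right of the scraper: 230 mm (its x) x 340 mm (its y) x 22 mm thick. Origin: centre of the underside, at worktop height; the upper face is 22 mm above it. Its long side lies roughly ahead of the robot.
- round_tamper: A round tamper of the same pale wood, loose, a bystander: 58 mm in diameter, 79 mm high, with a small knob on top. Origin: centre of the underside. It stands left of the scraper; which of the two tampers is nearer to the scraper varies.
Not all that is in view belongs to the job. Leave any orange or pink look-alike of the tamper alone.

How it is judged:
By the outcome, as a careful person would: the job done as asked, in the order asked, and still so for the second after the job is handed in, with the robot touching nothing.
It also fails if it takes over 64 s, if anything falls off the work surface, if the arm or the gripper's body presses on something with over 40 N, if the wrist force passes 120 N, or if a joint passes its speed limit or range.

## Robot

A 6-joint arm with a two-finger parallel gripper is mounted at the origin on a cart in front of the work surface, level with it; the furniture and walls round the work are solid. World frame = base frame: x ahead of the robot, y to its left, z up, the work surface at z = 0. Lengths are in m, angles in rad, forces in N, time in s.
With the tool pointing down it reaches from about 0.35 to 0.775 m from the base axis. Payload 7.3 kg.
Tool frame: the origin (TCP) lies at the very end of the fingers, on their centre line; the grasp point (between the pads) lies 19 mm behind it; z points along the fingers, y is the line along which they close (so a half turn about z gives the same grasp; the last joint's range is limited). The gripper opens to 92 mm and grips with 3 to 60 N. Pads are 19 mm wide; open, the fingers measure 130 mm over their backs; the gripper's body (75 mm by 190 mm) begins 47 mm behind the grasp point.
Start: joints at [-1.351, 0.342, 1.524, -0, 1.275, -0.146], TCP at [0.188, -0.49, 0.227] pointing down, gripper open.
Joint ranges: [-2.53, 2.53], [-0.77, 2.02], [0.04, 2.7], [-1, 4.14], [0.28, 2.66], [-3.11, 3.11]. Speed limits (rad/s): [2.57, 2.57, 3.14, 3.14, 3.14, 3.14].

## Interface

Orientations are given as [roll, pitch, yaw] about the fixed x, y, z axes, in that order (R = Rz(yaw) Ry(pitch) Rx(roll)).
In Python, from cell import robot gives the robot as it stands. The module is installed in compiled form; this text tells all that it offers.
- The arm moves only by the tool arm_command, never from a script. Its argument "moves" is a list of rows, each a list of 3 entries, a list of its own where there are three numbers: the shift along the tool's x, y, z in m, then the turn, a rotation vector about the tool's x, y, z in rad, then the finger opening in m, from 0 to 0.0918. In form: [[[dx, dy, dz], [ax, ay, az], claw], ...]. A call has exactly 5 rows; each row is the pose to reach, as a shift and turn from the pose commanded when the call began, along the tool's axes at that moment; what a row does not reach only later rows make up. A row lasts 1/10 s, in which the tool goes at most 50 mm and 8.59 degrees, less where a joint would pass 70% of its speed; a pose out of reach is approached as far as the arm can. A call with a gripper value outside its range is refused whole. The fingers move at their own pace and stop on an object; "squeeze" is the grip in N (left out, the last holds). Time passes only in rows, so rows that repeat a pose let the fingers close, or fill a call up. It gives the time, the measured TCP pose, the force, the opening and the grip force at its end, in the units of the state.
- robot.observe(): the state, without advancing time (a new reading comes with each control period).
- robot.read_camera(name): name is "scene" or "top" or "wrist"; returns the picture (420x560x3 uint8, red, green, blue); there is no depth.
- robot.camera_model(name): a dict with "fx", "fy", "cx", "cy" (pixels), "R" (3x3) and "t" (3): a world point X has camera coordinates R X + t. Camera axes: x right, y down, z forward; pixel columns grow to the right and rows downward; lengths in m; the calibration is good to about 2 mm. A picture is of the moment at which its call begins: read the wrist's pose just before it. camera_model takes no time and is no camera call; for the wrist camera it gives the pose at the moment of the call.
- robot.hand_in(): hands the job in; it is judged then, once.
The state is a dict: "time": time; "qpos": joint angles; "qvel": joint speeds; "joint_efforts": joint torques, N m; "tool_pos": TCP position; "tool_rot": TCP orientation; "contact_force": force on the tool from outside, world axes, zero at the start; "torque": the same for the moment, N m; "opening": finger opening in m; "grip_force": force on a finger pad.
Only numpy, scipy, OpenCV 4.12 (cv2) and the standard library are available. Lean on these libraries where they do the work, as an engineer would, in place of code of your own. Each camera call takes 0.05 s, during which the arm holds its last target. There are 200 camera calls.

## Working session

There is one attempt and no reset: what is moved stays moved. The work goes in short steps, Python scripts to look and compute and a tool call to move; the robot and the scene stay as the last step left them, time stands still between calls to the robot, and variables do not carry over. Pictures are saved under pics/ and viewed, at most 12 in all, crops included, and the job is handed in when it is done.

Besides the shell and the picture viewer there is one more tool, called after "Request:" in YAML: its name, and indented under it one key for each argument. arm_command: Moves the arm, as the interface text tells. Its arguments: {"type":"object","properties":{"moves":{"type":"array"},"squeeze":{"type":"number"}},"required":["moves"]}

```bash
mkdir -p pics; python3 - <<'E'
from cell import robot
import cv2
for n in("top","scene"):
    im=robot.read_camera(n); cv2.imwrite(f"pics/{n}0.png",im[:,:,::-1])
    m=robot.camera_model(n); print(n,m)
s=robot.observe(); print(s)
E
```

```text
top {'fx': 440.2381733160256, 'fy': 440.2381733160256, 'cx': 276.6049509157962, 'cy': 204.27768325741098, 'R': array([[-0.39018377, -0.92072903, -0.00383186],
       [-0.88483987,  0.37611901, -0.27494162],
       [ 0.25458796, -0.10388717, -0.96145329]]), 't': array([0.30156242, 0.35942593, 1.2942549 ])}
scene {'fx': 447.8188583793486, 'fy': 447.8188583793486, 'cx': 283.99624404566816, 'cy': 201.58842126300397, 'R': array([[-0.83278875, -0.55329658,  0.01804952],
       [-0.33040146,  0.4706111 , -0.81814428],
       [ 0.44418213, -0.68730494, -0.57472963]]), 't': array([0.45730821, 0.10576873, 1.35930567])}
{'time': 0.1, 'qpos': array([-1.35097958e+00,  3.42641950e-01,  1.52490432e+00, -3.27106113e-05,
        1.27534507e+00, -1.46009828e-01]), 'qvel': array([-0.00063585, -0.00259618, -0.00220188,  0.00048387, -0.00090945,
       -0.00094579]), 'joint_efforts': array([ 1.88596183e-03, -4.32004201e+01, -2.44693083e+01,  7.19467713e-02,
        5.26917621e-02, -5.56772795e-05]), 'tool_pos': array([ 0.1877354 , -0.48992239,  0.22612619]), 'tool_rot': array([-3.14030323e+00, -1.58000503e-04,  3.65836018e-01]), 'contact_force': array([ 0.15014062, -0.20542356, -0.07263743]), 'torque': array([-0.02153042, -0.01533871, -0.02156147]), 'grip_force': 0.0, 'opening': 0.09155128768520152}
```

View pics/top0.png

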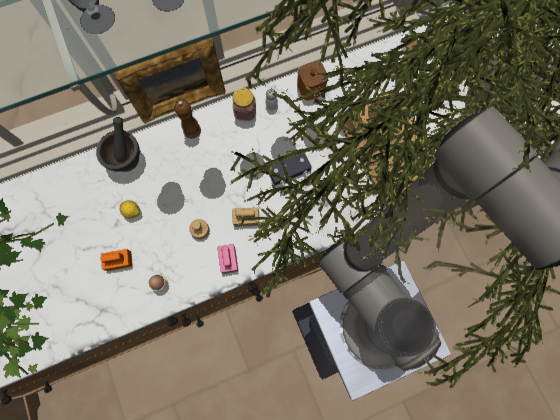

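View pics/scene0.png

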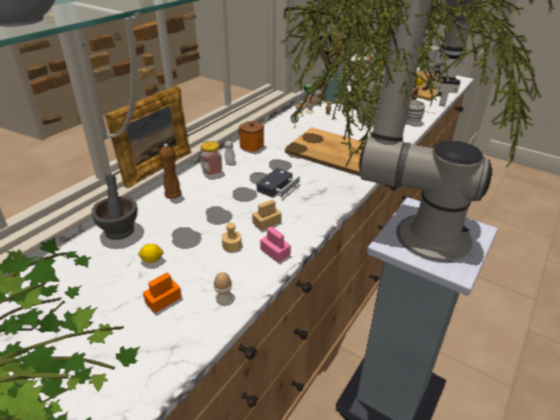

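The top view shows the tamper at about (245,217), the round tamper at (199,229), the scraper at (290,168) under foliage, and the pink look-alike at (228,258). The scene view shows the tamper at (266,214), the round one at (231,237), the scraper at (280,182) and the board at (330,148). Next I'll enlarge both and get rough positions.

```bash
cat > h.py <<'E'
import numpy as np, cv2
from cell import robot
from scipy.spatial.transform import Rotation as Ro
def ray(m,px,z):
    d=m["R"].T@np.array([(px[0]-m["cx"])/m["fx"],(px[1]-m["cy"])/m["fy"],1.]); c=-m["R"].T@m["t"]
    return c+d*(z-c[2])/d[2]
def proj(m,X):
    p=m["R"]@np.array(X)+m["t"]; return np.array([m["fx"]*p[0]/p[2]+m["cx"],m["fy"]*p[1]/p[2]+m["cy"]])
def shift(p,yaw=None):
    """shift along the tool axes and turn about the tool z, to reach TCP p pointing down with yaw"""
    s=robot.observe(); R=Ro.from_euler("xyz",s["tool_rot"])
    d=R.inv().apply(np.array(p)-s["tool_pos"])
    T=None if yaw is None else (R.inv()*Ro.from_euler("xyz",[np.pi,0,yaw])).as_rotvec()
    return d.round(4),T
E
python3 - <<'E'
from h import *
t=robot.camera_model("top");s=robot.camera_model("scene")
for n,a,z in(("tamper",(245,217),.05),("round",(199,229),.05),("pink",(228,258),.05),("scraper",(290,168),.034)): print(n,ray(t,a,z))
for n,a,z in(("tamper",(266,214),.05),("round",(231,237),.05),("scr house",(272,180),.034),("bar",(290,185),.036),("board l corner",(287,149),.022),("board far",(317,130),.022),("board near",(357,172),.022)): print(n,ray(s,a,z))
a=cv2.resize(cv2.imread("pics/scene0.png")[120:270,200:400],None,fx=3,fy=3,interpolation=2)
cv2.imwrite("pics/c1.png",a)
E
```

```text
tamper [0.44947993 0.24097548 0.05      ]
round [0.46906242 0.38238697 0.05      ]
pink [0.35305822 0.33375183 0.05      ]
scraper [0.5466901  0.04959008 0.034     ]
tamper [0.44606735 0.25505195 0.05      ]
round [0.46385984 0.39985265 0.05      ]
scr house [0.55531508 0.06639605 0.034     ]
bar [0.48581699 0.05979917 0.036     ]
board l corner [ 0.647533  -0.1686116  0.022    ]
board far [ 0.63630192 -0.3825321   0.022     ]
board near [ 0.34624207 -0.17053004  0.022     ]
```

View pics/c1.png

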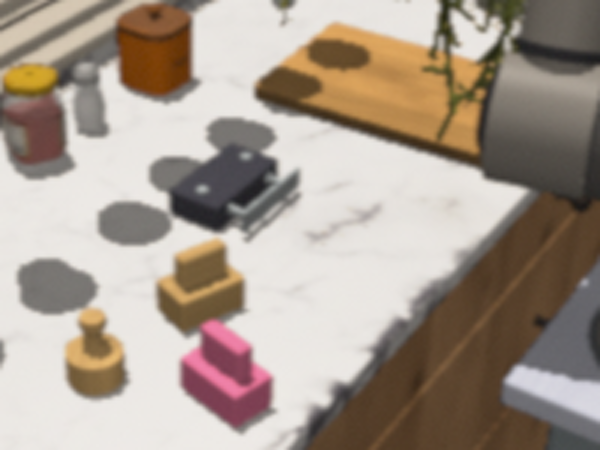

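The crop shows the steel bar running from about crop (237,208) to (298,172), with the housing behind it. The tamper ridge is at (180,255)–(222,243), and the board's left edge is at (258,92)–(480,160). I'll bring the wrist camera over next.

```bash
python3 - <<'E'
from h import *
print(shift([.40,-.2,.26]),shift([.42,.12,.28],0.0))
m=robot.camera_model("wrist");s=robot.observe();R=Ro.from_euler("xyz",s["tool_rot"]).as_matrix()
print("cam in tool",R.T@(-m["R"].T@m["t"]-s["tool_pos"]),"axis",R.T@m["R"].T,m["fx"])
E
```

```text
(array([ 0.3019, -0.1948, -0.0336]), None) (array([ 0.4351, -0.4865, -0.0532]), array([-1.30391132e-03,  7.96243855e-05,  3.65836068e-01]))
cam in tool [ 0.06522325  0.00037414 -0.1584086 ] axis [[-3.47154969e-04 -9.69367176e-01 -2.45615876e-01]
 [ 9.99999231e-01 -4.41542758e-05 -1.23914220e-03]
 [ 1.19033878e-03 -2.45616117e-01  9.69366446e-01]] 293.3147279858279
```

Request:
arm_command:
  moves:
    - [[0.3,-0.195,-0.03],[0,0,0.1],0.09]
    - [[0.3,-0.195,-0.03],[0,0,0.2],0.09]
    - [[0.3,-0.195,-0.03],[0,0,0.3],0.09]
    - [[0.3,-0.195,-0.03],[0,0,0.366],0.09]
    - [[0.3,-0.195,-0.03],[0,0,0.366],0.09]

```text
time: 0.6
tool_pos: [0.3349, -0.2869, 0.2476]
tool_rot: [-3.141, 0.0, -0.003]
contact_force: [-0.2, -1.1, 0.0]
opening: 0.0902
grip_force: 0.0
```

```bash
python3 - <<'E'
from h import *
print(robot.observe()["tool_pos"],shift([.42,.12,.28],0.0))
E
```

```text
[ 0.33492504 -0.28693809  0.24759538] (array([ 0.0839, -0.4072, -0.0323]), array([-2.40379281e-04,  8.79370298e-05, -2.76210714e-03]))
```

Request:
arm_command:
  moves:
    - [[0.06,-0.08,-0.03],[0,0,0],0.09]
    - [[0.085,-0.407,-0.03],[0,0,0],0.09]
    - [[0.085,-0.407,-0.03],[0,0,0],0.09]
    - [[0.085,-0.407,-0.03],[0,0,0],0.09]
    - [[0.085,-0.407,-0.03],[0,0,0],0.09]

```text
time: 1.1
tool_pos: [0.3929, -0.0509, 0.2703]
tool_rot: [3.142, 0.0, -0.001]
contact_force: [2.2, -0.2, -0.6]
opening: 0.0901
grip_force: 0.0
```

Request:
arm_command:
  moves:
    - [[0,-0.17,0],[0,0,0],0.09]
    - [[0,-0.17,0],[0,0,0],0.09]
    - [[0,-0.17,0],[0,0,0],0.09]
    - [[0,-0.17,0],[0,0,0],0.09]
    - [[0,-0.17,0],[0,0,0],0.09]

```text
time: 1.6
tool_pos: [0.3927, 0.1193, 0.27]
tool_rot: [-3.141, 0.001, 0.004]
contact_force: [-0.1, 0.2, 0.7]
opening: 0.0897
grip_force: 0.0
```

```bash
python3 - <<'E'
from h import *
import pickle
m=robot.camera_model("wrist"); im=robot.read_camera("wrist")[:,:,::-1]
pickle.dump(m,open("w1.pkl","wb")); cv2.imwrite("pics/w1.png",im); print(robot.observe()["tool_pos"])
E
```

```text
[0.39286372 0.11786922 0.27001457]
```

View pics/w1.png

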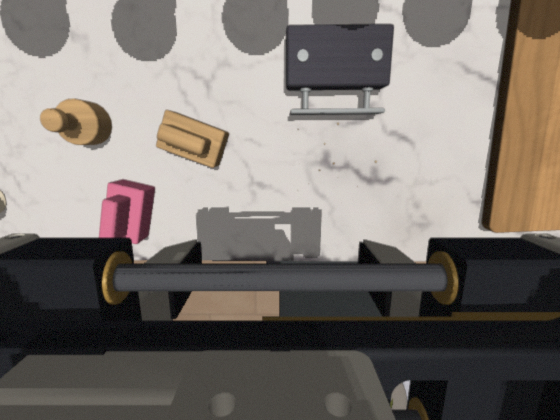

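The wrist view is clear. The tamper is at about (192,138), the round one at (80,122), the bar runs (291,114)–(384,110) with the housing above it, and the board's left edge is at x≈490–510 with its near corner at (485,232).

```bash
python3 - <<'E'
from h import *
import pickle
m=pickle.load(open("w1.pkl","rb")); im=cv2.imread("pics/w1.png")
hsv=cv2.cvtColor(im,cv2.COLOR_BGR2HSV)
mk=((hsv[...,0]>8)&(hsv[...,0]<25)&(hsv[...,1]>90)).astype("uint8"); mk[:,260:]=0; mk[180:]=0
c,_=cv2.findContours(mk,0,2)
for k in c:
    if cv2.contourArea(k)>500: print(cv2.minAreaRect(k),cv2.approxPolyDP(cv2.convexHull(k),2,True).reshape(-1,2).tolist())
# bar top
for a in((291,112),(384,108)): print("bar",ray(m,a,.036))
for a in((286,87),(391,87),(390,26),(287,26)): print("house",ray(m,a,.034))
for a in((485,232),(508,20)): print("board",ray(m,a,.022))
a=cv2.resize(im[90:190,140:250],None,fx=4,fy=4,interpolation=2);b=cv2.resize(im[75:135,280:400],None,fx=4,fy=4,interpolation=2)
o=np.zeros((410,930,3),"uint8");o[:400,:440]=a;o[:240,450:]=b
cv2.imwrite("pics/c2.png",cv2.resize(o,None,fx=.86,fy=.86))
E
```

```text
((191.1414794921875, 138.97317504882812), (67.7088623046875, 38.472068786621094), 20.2248592376709) [[165, 112], [179, 114], [227, 133], [218, 164], [209, 166], [157, 146], [158, 132]]
((75.72407531738281, 121.15975952148438), (70.79281616210938, 43.094078063964844), 14.931418418884277) [[41, 114], [66, 100], [80, 100], [102, 108], [108, 116], [110, 130], [107, 137], [100, 142], [74, 143], [45, 127], [41, 121]]
bar [0.4915926  0.10537067 0.036     ]
bar [ 0.49684609 -0.01207254  0.036     ]
house [0.52136323 0.11195481 0.034     ]
house [ 0.52186073 -0.01920234  0.034     ]
house [ 0.58944149 -0.01140373  0.034     ]
house [0.58901325 0.11140052 0.034     ]
board [ 0.32882999 -0.17880774  0.022     ]
board [ 0.60044186 -0.15889102  0.022     ]
```

View pics/c2.png

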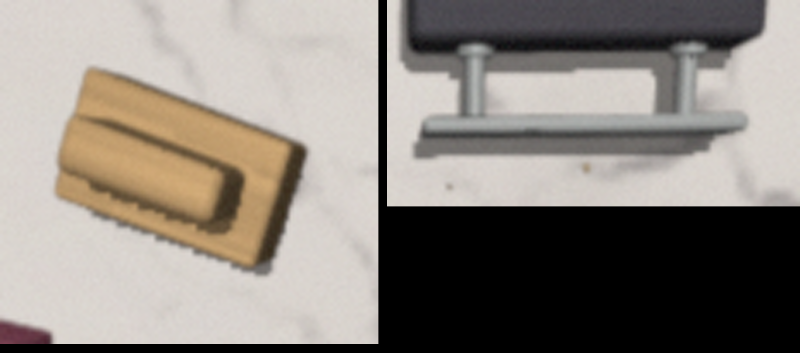

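```bash
python3 - <<'E'
from h import *
import pickle
m=pickle.load(open("w1.pkl","rb"))
P=[ray(m,(140+x/3.44,90+y/3.44),.04)[:2] for x,y in((92,68),(300,146),(250,264),(57,197))]
P=np.array(P);print(P,"c",P.mean(0));print([np.linalg.norm(P[i]-P[i-1]) for i in range(4)])
for i,j in((0,1),(3,2),(3,0),(2,1)): d=P[j]-P[i]; print(np.degrees(np.arctan2(d[1],d[0])))
# ridge top lines: left end to right end mid
for p in((78,118),(60,160),(222,170),(210,215)):print("ridge",ray(m,(140+p[0]/3.44,90+p[1]/3.44),.075))
a,b=[ray(m,p,.036) for p in((290.8,113.1),(384.4,111.6))]
d=a-b;print(a,b,(a+b)/2,np.linalg.norm(d),"yaw",np.degrees(np.arctan2(d[1],d[0])-np.pi/2))
E
```

```text
[[0.49329484 0.2613597 ]
 [0.46618986 0.18660667]
 [0.42268395 0.20744016]
 [0.44734472 0.27869462]] c [0.45737834 0.23352529]
[np.float64(0.04911122920753094), np.float64(0.0795153750515964), np.float64(0.04823690102441879), np.float64(0.07540126811651132)]
-109.9303233307328
-109.09044870947197
-20.66924200138907
-25.588162455228076
ridge [0.47422845 0.25467364 0.075     ]
ridge [0.46056798 0.26206533 0.075     ]
ridge [0.45750587 0.2073265  0.075     ]
ridge [0.4425097  0.21233368 0.075     ]
[0.49026772 0.10560647 0.036     ] [ 0.49253796 -0.01297511  0.036     ] [0.49140284 0.04631568 0.036     ] 0.11860331026539829 yaw 1.0967924611063549
```

The bar's front middle is at about (0.491, 0.046), yaw about 1°, and the measured length of 119 mm is close to the 120 given. The tamper is at (0.458, 0.234), with its x axis at 70.5° and measured sides of 78 × 49 mm. The sizes agree, so I'll go over the tamper.

Request:
arm_command:
  moves:
    - [[0.065,-0.116,0.09],[0,0,-0.14],0.055]
    - [[0.065,-0.116,0.09],[0,0,-0.28],0.055]
    - [[0.065,-0.116,0.09],[0,0,-0.42],0.055]
    - [[0.065,-0.116,0.09],[0,0,-0.56],0.055]
    - [[0.065,-0.116,0.09],[0,0,-0.7],0.055]

```text
time: 2.15
tool_pos: [0.4585, 0.2324, 0.1779]
tool_rot: [-3.14, 0.004, 0.706]
contact_force: [-0.0, -0.7, 0.1]
opening: 0.0567
grip_force: 0.0
```

Request:
arm_command:
  moves:
    - [[0,0,0],[0,0,-0.14],0.055]
    - [[0,0,0],[0,0,-0.28],0.055]
    - [[0,0,0],[0,0,-0.42],0.055]
    - [[0,0,0],[0,0,-0.532],0.055]
    - [[0,0,0],[0,0,-0.532],0.055]

```text
time: 2.65
tool_pos: [0.4588, 0.2313, 0.1801]
tool_rot: [-3.141, 0.001, 1.231]
contact_force: [0.2, -0.6, 0.3]
opening: 0.0552
grip_force: 0.0
```

```bash
python3 - <<'E'
from h import *
s=robot.observe();print(s["tool_pos"],s["tool_rot"],s["qpos"])
print(shift([.458,.234,.043],np.radians(70.5)))
m=robot.camera_model("wrist"); im=robot.read_camera("wrist")[:,:,::-1].copy()
import pickle;pickle.dump(m,open("w2.pkl","wb"))
cv2.imwrite("pics/w2.png",im)
E
```

```text
[0.45876864 0.231325   0.18010369] [-3.14134236e+00  8.16053076e-04  1.23066261e+00] [ 3.18081862e-01  3.65314610e-01  1.62629833e+00 -5.39364855e-04
  1.15067696e+00  6.58435841e-01]
(array([ 0.0024, -0.0016,  0.1371]), array([-0.00025021,  0.00081608,  0.00020539]))
```

View pics/w2.png

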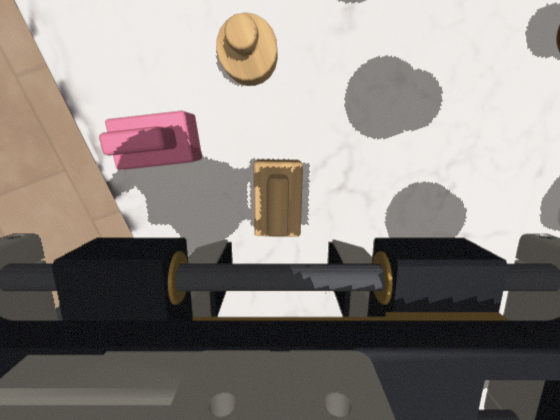

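The tamper sits squarely between the fingers, with its ridge at columns 267–289 and the fingers centred at about 280. I'll descend and grip.

Request:
arm_command:
  moves:
    - [[0.002,-0.001,0.05],[0,0,0],0.055]
    - [[0.002,-0.001,0.09],[0,0,0],0.055]
    - [[0.002,-0.001,0.12],[0,0,0],0.055]
    - [[0.002,-0.001,0.136],[0,0,0],0.055]
    - [[0.002,-0.001,0.136],[0,0,0],0.055]

```text
time: 3.2
tool_pos: [0.4567, 0.2339, 0.042]
tool_rot: [-3.138, 0.003, 1.228]
contact_force: [0.7, 0.6, 0.2]
opening: 0.0547
grip_force: 0.0
```

Request:
arm_command:
  moves:
    - [[0,0,0],[0,0,0],0.03]
    - [[0,0,0],[0,0,0],0.01]
    - [[0,0,0],[0,0,0],0.01]
    - [[0,0,0],[0,0,0],0.01]
    - [[0,0,0],[0,0,0],0.01]
  squeeze: 45

```text
time: 3.7
tool_pos: [0.4582, 0.2354, 0.0449]
tool_rot: [3.141, -0.001, 1.232]
contact_force: [0.7, -0.2, -1.6]
opening: 0.0196
grip_force: 39.5
```

Request:
arm_command:
  moves:
    - [[0,0,0],[0,0,0],0.01]
    - [[0,0,-0.004],[0,0,0],0.01]
    - [[0,0,-0.008],[0,0,0],0.01]
    - [[0,0,-0.008],[0,0,0],0.01]
    - [[0,0,-0.008],[0,0,0],0.01]

```text
time: 4.2
tool_pos: [0.458, 0.2353, 0.0523]
tool_rot: [3.142, 0.0, 1.232]
contact_force: [0.3, -0.2, -2.4]
opening: 0.02
grip_force: 44.9
```

```bash
python3 - <<'E'
from h import *
s=robot.observe();print(s["tool_pos"],s["tool_rot"],s["opening"],s["grip_force"])
print(shift([.43,.091,.046],np.radians(91)))
E
```

```text
[0.45800351 0.23526279 0.0523173 ] [3.14153628e+00 8.08923471e-05 1.23184505e+00] 0.01995273833971529 44.90350306034088
(array([-0.1454,  0.0216,  0.0063]), array([ 4.13631834e-05,  9.00806609e-05, -3.56404564e-01]))
```

Request:
arm_command:
  moves:
    - [[-0.03,0.003,0],[0,0,-0.08],0.01]
    - [[-0.07,0.006,0.002],[0,0,-0.18],0.01]
    - [[-0.11,0.009,0.004],[0,0,-0.28],0.01]
    - [[-0.147,0.011,0.004],[0,0,-0.356],0.01]
    - [[-0.147,0.011,0.004],[0,0,-0.356],0.01]

```text
time: 4.7
tool_pos: [0.4177, 0.09, 0.048]
tool_rot: [-3.139, 0.001, 1.586]
contact_force: [0.5, -0.2, -2.1]
opening: 0.0199
grip_force: 44.9
```

```bash
python3 - <<'E'
from h import *
s=robot.observe();print(s["tool_pos"],s["tool_rot"],s["contact_force"])
m=robot.camera_model("wrist"); im=robot.read_camera("wrist")[:,:,::-1].copy()
cv2.imwrite("pics/w3.png",im)
E
```

```text
[0.4176795  0.08999279 0.04800874] [-3.13883180e+00  7.88023866e-04  1.58634348e+00] [ 0.54836121 -0.17232689 -2.14327904]
```

View pics/w3.png

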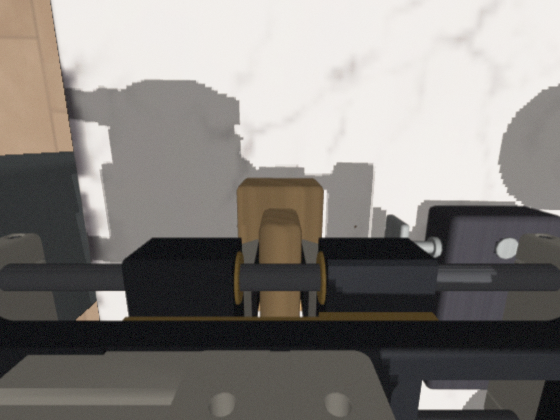

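The tamper is held square between the fingers (ridge at x≈280), and the bar's left end shows at (400,240). I'll approach the bar slowly.

Request:
arm_command:
  moves:
    - [[0.004,0.02,0],[0,0,0],0.01]
    - [[0.004,0.035,0],[0,0,0],0.01]
    - [[0.004,0.044,0],[0,0,0],0.01]
    - [[0.004,0.05,0],[0,0,0],0.01]
    - [[0.004,0.05,0],[0,0,0],0.01]

```text
time: 5.25
tool_pos: [0.469, 0.0984, 0.048]
tool_rot: [-3.14, -0.0, 1.588]
contact_force: [-3.3, 1.7, -0.8]
opening: 0.0197
grip_force: 44.9
```

```bash
python3 - <<'E'
from h import *
s=robot.observe();print(s["tool_pos"],s["tool_rot"],s["contact_force"],s["torque"])
E
```

```text
[0.46899613 0.09837918 0.04796242] [-3.13996014e+00 -1.56323463e-04  1.58812511e+00] [-3.33478521  1.66818086 -0.81664498] [0.16182529 0.27355727 0.03942957]
```

Request:
arm_command:
  moves:
    - [[0,0.002,0],[0,0,0],0.01]
    - [[-0.008,0.002,0],[0,0,0],0.01]
    - [[-0.018,0.002,0],[0,0,0],0.01]
    - [[-0.028,0.002,0],[0,0,0],0.01]
    - [[-0.038,0.002,0],[0,0,0],0.01]

```text
time: 5.75
tool_pos: [0.4717, 0.0587, 0.0483]
tool_rot: [-3.141, 0.0, 1.587]
contact_force: [-2.5, 1.9, -2.3]
opening: 0.0198
grip_force: 44.9
```

```bash
python3 - <<'E'
from h import *
s=robot.observe();print(s["tool_pos"],s["tool_rot"],s["contact_force"],s["torque"])
m=robot.camera_model("wrist"); im=robot.read_camera("wrist")[:,:,::-1].copy()
cv2.imwrite("pics/w4.png",im)
E
```

```text
[0.47169852 0.05873423 0.04830403] [-3.14103167e+00  1.30523507e-04  1.58743109e+00] [-2.52977638  1.93518791 -2.25622773] [0.35293314 0.45055424 0.10647838]
```

View pics/w4.png

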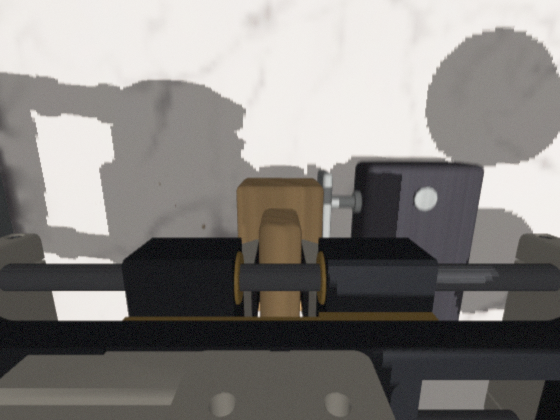

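The block's long side is flush on the bar, which shows as a vertical strip at x≈326, y 172–238. I'll continue the stroke.

Request:
arm_command:
  moves:
    - [[-0.01,0,0],[0,0,0],0.01]
    - [[-0.02,0,0],[0,0,0],0.01]
    - [[-0.03,0,0],[0,0,0],0.01]
    - [[-0.04,0,0],[0,0,0],0.01]
    - [[-0.05,0,0],[0,0,0],0.01]

```text
time: 6.3
tool_pos: [0.4728, 0.009, 0.0483]
tool_rot: [-3.141, 0.0, 1.588]
contact_force: [-2.9, 1.7, -1.4]
opening: 0.0198
grip_force: 44.9
```

Request:
arm_command:
  moves:
    - [[-0.008,0,0],[0,0,0],0.01]
    - [[-0.008,0,0],[0,0,0],0.01]
    - [[-0.008,-0.02,0],[0,0,0],0.01]
    - [[-0.008,-0.06,0],[0,0,0],0.01]
    - [[-0.008,-0.08,0],[0,0,0],0.01]

```text
time: 6.8
tool_pos: [0.3913, 0.0006, 0.0483]
tool_rot: [-3.141, 0.0, 1.588]
contact_force: [0.1, 0.7, -1.9]
opening: 0.0194
grip_force: 44.9
```

```bash
python3 - <<'E'
from h import *
s=robot.observe();print(s["tool_pos"],s["tool_rot"],s["contact_force"],s["qpos"])
E
```

```text
[0.39125063 0.0006157  0.04833382] [-3.14149672e+00  1.78600124e-04  1.58770909e+00] [ 0.05374663  0.69530569 -1.93321296] [-1.94798649e-01  3.76112678e-01  2.09994740e+00 -3.15407575e-04
  6.65588859e-01 -2.11463312e-01]
```

Request:
arm_command:
  moves:
    - [[0.02,0.004,0],[0,0,0.14],0.01]
    - [[0.04,0.008,0],[0,0,0.28],0.01]
    - [[0.06,0.012,0],[0,0,0.42],0.01]
    - [[0.08,0.012,0],[0,0,0.56],0.01]
    - [[0.093,0.012,0],[0,0,0.7],0.01]

```text
time: 7.3
tool_pos: [0.4052, 0.0949, 0.0489]
tool_rot: [3.139, -0.003, 0.883]
contact_force: [0.6, -0.9, -2.5]
opening: 0.0197
grip_force: 44.9
```

Request:
arm_command:
  moves:
    - [[0,0,0],[0,0,0.14],0.01]
    - [[0,0,0],[0,0,0.28],0.01]
    - [[0,0,0],[0,0,0.42],0.01]
    - [[0,0,0],[0,0,0.56],0.01]
    - [[0,0,0],[0,0,0.7],0.01]

```text
time: 7.8
tool_pos: [0.4052, 0.0938, 0.0488]
tool_rot: [3.141, -0.004, 0.182]
contact_force: [-0.3, -0.5, -1.2]
opening: 0.0201
grip_force: 44.9
```

Request:
arm_command:
  moves:
    - [[0,0,0],[0,0,0.1],0.01]
    - [[0,0,0],[0,0,0.17],0.01]
    - [[0,0,0],[0,0,0.17],0.01]
    - [[0,0,0],[0,0,0.17],0.01]
    - [[0,0,0],[0,0,0.17],0.01]
  squeeze: 55

```text
time: 8.3
tool_pos: [0.404, 0.0937, 0.0485]
tool_rot: [3.142, -0.001, 0.019]
contact_force: [0.5, -0.8, -2.4]
opening: 0.0198
grip_force: 54.9
```

```bash
python3 - <<'E'
from h import *
s=robot.observe();print(s["tool_pos"],s["tool_rot"],s["contact_force"],s["qpos"])
im=robot.read_camera("wrist")[:,:,::-1].copy()
cv2.imwrite("pics/w5.png",im)
E
```

```text
[0.40400273 0.09372677 0.04848655] [ 3.14150981e+00 -1.16906046e-03  1.92236235e-02] [ 0.46842677 -0.75246318 -2.43593375] [ 4.27754754e-02  4.06073035e-01  2.04069761e+00 -1.72597371e-04
  6.93655234e-01  1.59448088e+00]
```

View pics/w5.png

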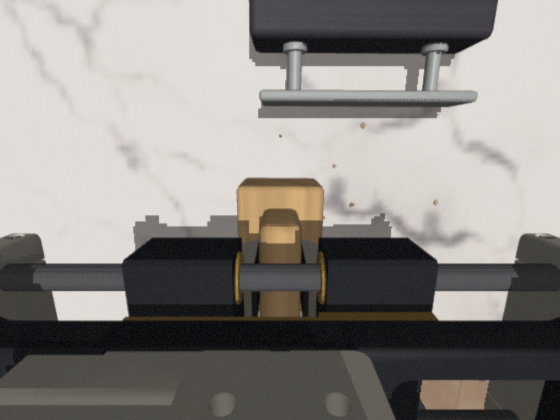

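The end face is square to the bar, which lies along row 98 from (262) to (476). I'll press the short end on at the left.

Request:
arm_command:
  moves:
    - [[0.02,0,0],[0,0,0],0.01]
    - [[0.035,0,0],[0,0,0],0.01]
    - [[0.044,0,0],[0,0,0],0.01]
    - [[0.051,0,0],[0,0,0],0.01]
    - [[0.053,0,0],[0,0,0],0.01]

```text
time: 8.85
tool_pos: [0.4559, 0.0946, 0.048]
tool_rot: [3.141, 0.002, 0.018]
contact_force: [-3.7, 0.2, 0.0]
opening: 0.0196
grip_force: 54.9
```

Request:
arm_command:
  moves:
    - [[0,0,0],[0,0,0],0.01]
    - [[0,0.008,0],[0,0,0],0.01]
    - [[0,0.018,0],[0,0,0],0.01]
    - [[0,0.028,0],[0,0,0],0.01]
    - [[0,0.038,0],[0,0,0],0.01]

```text
time: 9.35
tool_pos: [0.4568, 0.0556, 0.0483]
tool_rot: [3.142, 0.001, 0.018]
contact_force: [-3.1, 1.1, -2.3]
opening: 0.0198
grip_force: 54.9
```

```bash
python3 - <<'E'
from h import *
s=robot.observe();print(s["tool_pos"],s["tool_rot"],s["contact_force"],s["torque"])
im=robot.read_camera("wrist")[:,:,::-1].copy()
cv2.imwrite("pics/w6.png",im)
E
```

```text
[0.45678674 0.05562002 0.04828373] [3.14152873e+00 5.62957485e-04 1.75331210e-02] [-3.09520873  1.10235346 -2.3209    ] [0.39405531 0.62123194 0.11707218]
```

View pics/w6.png

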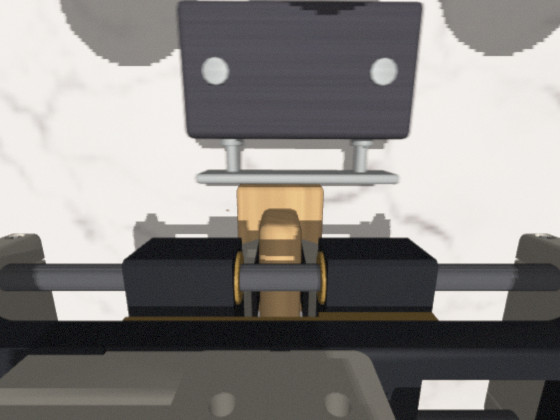

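The short end (x 238–322, row 185) lies flush on the bar (196–398, row 178). I'll finish the stroke, then take it off and lift.

Request:
arm_command:
  moves:
    - [[0,0.01,0],[0,0,0],0.01]
    - [[0,0.02,0],[0,0,0],0.01]
    - [[0,0.03,0],[0,0,0],0.01]
    - [[0,0.04,0],[0,0,0],0.01]
    - [[0,0.05,0],[0,0,0],0.01]

```text
time: 9.9
tool_pos: [0.458, 0.0057, 0.0483]
tool_rot: [3.141, 0.0, 0.018]
contact_force: [-2.1, 2.2, -1.3]
opening: 0.0198
grip_force: 54.9
```

Request:
arm_command:
  moves:
    - [[0,0.006,0],[0,0,0],0.01]
    - [[0,0.006,0],[0,0,0],0.01]
    - [[-0.02,0.006,0],[0,0,0],0.01]
    - [[-0.05,0.006,0],[0,0,0],0.01]
    - [[-0.05,0.006,-0.05],[0,0,0],0.01]

```text
time: 10.4
tool_pos: [0.3991, 0.0012, 0.0935]
tool_rot: [-3.138, 0.018, 0.017]
contact_force: [1.8, -0.4, -2.6]
opening: 0.0199
grip_force: 54.9
```

Request:
arm_command:
  moves:
    - [[0.01,0.03,-0.05],[0,0,0],0.01]
    - [[0.02,0.06,-0.06],[0,0,0],0.01]
    - [[0.03,0.09,-0.06],[0,0,0],0.01]
    - [[0.04,0.12,-0.06],[0,0,0],0.01]
    - [[0.04,0.12,-0.06],[0,0,0],0.01]

```text
time: 10.9
tool_pos: [0.453, -0.1233, 0.1593]
tool_rot: [3.138, -0.005, 0.015]
contact_force: [0.2, 0.4, -2.4]
opening: 0.0199
grip_force: 54.9
```

```bash
python3 - <<'E'
from h import *
s=robot.observe();print(s["tool_pos"],s["tool_rot"],s["contact_force"])
m=robot.camera_model("wrist");im=robot.read_camera("wrist")[:,:,::-1].copy()
import pickle;pickle.dump(m,open("w7.pkl","wb"))
for X in((.45,-.25),(.40,-.25)): print(proj(m,[*X,.022]))
print(shift([.45,-.25,.15],0))
cv2.imwrite("pics/w7.png",im)
E
```

```text
[ 0.45300241 -0.12326167  0.15927486] [ 3.13800556 -0.00534821  0.01470819] [ 0.153327    0.35829015 -2.39796286]
[401.06505214 209.92221683]
[395.77481006 255.0600522 ]
(array([-0.0037,  0.1286,  0.009 ]), array([ 0.00156949, -0.0029854 ,  0.01512415]))
```

View pics/w7.png

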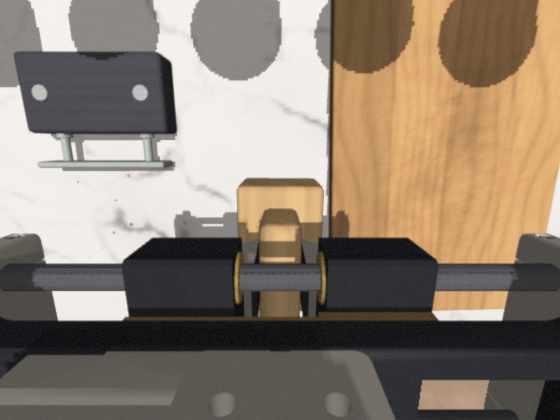

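The board is empty and clear, with its left edge at x≈331 and right edge at x≈557. I'll carry the tamper to its middle.

Request:
arm_command:
  moves:
    - [[0,0.04,0],[0,0,0],0.01]
    - [[0,0.08,0],[0,0,0],0.01]
    - [[0,0.12,0],[0,0,0],0.01]
    - [[0,0.155,0],[0,0,0],0.01]
    - [[0,0.155,0],[0,0,0],0.01]

```text
time: 11.45
tool_pos: [0.4536, -0.2779, 0.1584]
tool_rot: [3.139, -0.002, 0.015]
contact_force: [0.4, 0.3, -2.1]
opening: 0.0196
grip_force: 54.9
```

Request:
arm_command:
  moves:
    - [[0,0,0.03],[0,0,0],0.01]
    - [[0,0,0.06],[0,0,0],0.01]
    - [[0,0,0.08],[0,0,0],0.01]
    - [[0,0,0.087],[0,0,0],0.01]
    - [[0,0,0.087],[0,0,0],0.01]

```text
time: 11.95
tool_pos: [0.453, -0.2733, 0.0709]
tool_rot: [-3.141, 0.001, 0.019]
contact_force: [-0.0, -0.3, -2.2]
opening: 0.0197
grip_force: 54.9
```

```bash
python3 - <<'E'
from h import *
s=robot.observe();print(s["tool_pos"],s["tool_rot"],s["contact_force"])
E
```

```text
[ 0.45304112 -0.27326789  0.07085868] [-3.14057995e+00  1.01672734e-03  1.87694678e-02] [-3.31246560e-04 -2.98626061e-01 -2.19636580e+00]
```

Request:
arm_command:
  moves:
    - [[0,0,0.001],[0,0,0],0.01]
    - [[0,0,0.002],[0,0,0],0.01]
    - [[0,0,0.003],[0,0,0],0.01]
    - [[0,0,0.004],[0,0,0],0.01]
    - [[0,0,0.004],[0,0,0],0.01]

```text
time: 12.45
tool_pos: [0.4531, -0.2746, 0.0675]
tool_rot: [3.141, -0.0, 0.018]
contact_force: [-0.0, 0.7, -1.8]
opening: 0.0195
grip_force: 54.9
```

Request:
arm_command:
  moves:
    - [[0,0,0.0005],[0,0,0],0.01]
    - [[0,0,0.001],[0,0,0],0.01]
    - [[0,0,0.0015],[0,0,0],0.01]
    - [[0,0,0.0015],[0,0,0],0.01]
    - [[0,0,0.0015],[0,0,0],0.01]

```text
time: 12.95
tool_pos: [0.4531, -0.2745, 0.0666]
tool_rot: [3.141, -0.0, 0.018]
contact_force: [-2.3, 1.1, 4.3]
opening: 0.0196
grip_force: 54.9
```

It's touching the board (+4.3 N), so I'll release and retreat.

Request:
arm_command:
  moves:
    - [[0,0,0.001],[0,0,0],0.024]
    - [[0,0,0.0005],[0,0,0],0.03]
    - [[0,0,0],[0,0,0],0.04]
    - [[0,0,0],[0,0,0],0.05]
    - [[0,0,0],[0,0,0],0.05]

```text
time: 13.45
tool_pos: [0.4531, -0.2745, 0.0658]
tool_rot: [3.141, -0.0, 0.018]
contact_force: [-0.1, -0.2, -0.8]
opening: 0.0478
grip_force: 0.0
```

Request:
arm_command:
  moves:
    - [[0,0,-0.02],[0,0,0],0.05]
    - [[0,0,-0.06],[0,0,0],0.05]
    - [[0,0,-0.1],[0,0,0],0.05]
    - [[0,0,-0.13],[0,0,0],0.05]
    - [[-0.03,0,-0.14],[0,0,0],0.05]

```text
time: 13.95
tool_pos: [0.4259, -0.2762, 0.2093]
tool_rot: [3.137, -0.006, 0.02]
contact_force: [-0.6, -0.5, 0.5]
opening: 0.0499
grip_force: 0.0
```

```bash
python3 - <<'E'
from h import *
s=robot.observe();print(s["tool_pos"],s["contact_force"],s["opening"])
a=robot.read_camera("wrist")[:,:,::-1];b=robot.read_camera("scene")[:,:,::-1]
o=np.hstack([cv2.resize(a,(400,300)),cv2.resize(b[110:290,180:420],(400,300))])
cv2.imwrite("pics/w8.png",o)
E
```

```text
[ 0.42594176 -0.2762465   0.20928919] [-0.56990038 -0.45299963  0.50008938] 0.0498751789150638
```

View pics/w8.png

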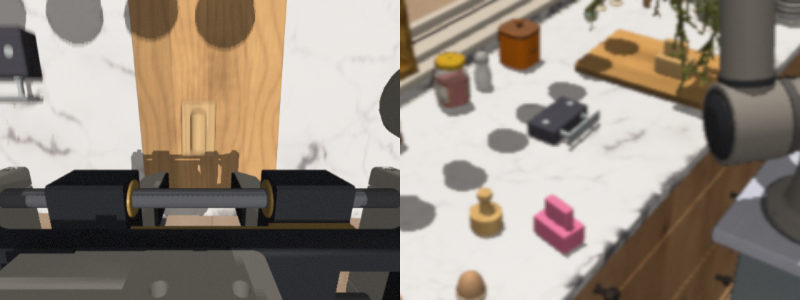

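The tamper stands upright on the board, at (198,128) in the left picture. The round tamper at (486,215) and the pink look-alike at (560,225) in the right picture are undisturbed.

```bash
python3 -c "
from cell import robot
print(robot.hand_in())"
```

```text
the job is handed in; nothing more can be done
None
```

I drew one long side and then one short end of the tamper left to right along the bar, about 48–52 mm left of its middle to 45 mm right, pressed lightly (about 2–4 N). It now stands upright on the board, the round tamper wasn't touched, and I handed the job in at about 14 s (no verdict was returned).

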